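# Tuck the tasting paddle under the holder's weighted arm

### The job

A pale wooden tasting paddle has been left out on the worktop. Put it away on top of the two paddles in the white holder: slide it gently in under the weighted steel arm until the blade is right back against the stop, lying flat with its handle out at the front like the others and the arm pressing on it. Keep the other two paddles in the pile and leave the pots and jar where they stand.

Things in the scene. Friction and masses are not known exactly. Their poses are not given: they have to be found in the camera images.
- pale_paddle: the loose pale wooden paddle to put away, lying flat on the worktop: 9 mm thick, about 45 g; blade 85 mm long (x), 64 mm wide (y), rounded far corners; straight handle 22 mm wide running 50 mm on toward -x. Origin: underside, under the blade's centre; blade's far edge at x = +42.5 mm, handle from x = -42.5 to -92.5 mm
- pale_paddle_handle (a point): point in the middle of the pale paddle's handle, at half thickness: 68 mm from its origin toward -x, 4.5 mm above its underside; good place to grip it from above across its 22 mm width
- mid_paddle: medium-brown paddle of the same shape and origin, loose, the upper one of the two in the holder; its top is 30 mm above the worktop and its handle sticks out of the holder's front
- dark_paddle: dark-brown paddle of the same shape and origin, loose, the lower one of the two in the holder
- holder: white holder fixed on the worktop. Origin: underside; paddles slide in along its +x, from the open front. Base 12 mm thick, x = -40 to +85 mm, 100 mm wide. Two side cheeks, x = +33 to +83 mm, 80 mm apart inside (8 mm free each side of a centred paddle), 48 mm high (62 at the hinge). The third paddle's underside comes to lie 30 mm above the worktop
- bar (a point): free end of the weighted arm: level steel bar 12 mm thick, 44 mm wide (y), lying across the pile, with a brass weight on it. This point: centre of the bar, at holder x = +10 mm, 36 mm above the worktop while on two paddles, 45 mm on three. It presses with about 2 N; a paddle pushed in under the lip lifts it by itself, which takes a few newtons
- stop (a point): middle of the back stop's face, at holder x = +60 mm, on the base (12 mm above the worktop); the stop is 50 mm high, in two halves between which the arm passes. A paddle fully home has its blade's far edge here and its origin at holder x = +17.5 mm
- lip (a point): middle of the front edge of the upturned steel lip, 44 mm wide, which slopes from here down and back to the bar at 25 degrees; at holder x = -32 mm and about 21 mm above the pile of two. A paddle pushed in level, 0 to 6 mm above the pile, meets the lip's underside and lifts the arm
- press_arm: the whole weighted arm, steel, about 0.22 kg. Origin: on its hinge (axis y), at the top of the holder's back between the cheeks, holder x = +76 mm, 50 mm above the worktop. It swings freely, falls by its own weight, and its front end (bar, lip) rises as it is lifted
- sugar_bowl: small white open bowl, 67 mm wide, 40 mm high, loose, to be left alone; origin at the centre of its underside
- salt_cellar: grey-green stoneware pot, 63 mm wide, 36 mm high, loose, to be left alone; origin at the centre of its underside
- honey_jar: honey jar with a red lid, 58 mm wide, 68 mm high, loose, to be left alone; origin at the centre of its underside
Not all that is in view belongs to the job. Leave any yellow look-alike of the pale_paddle alone.

How it is judged:
By the outcome, as a careful person would: the job done as asked, in the order asked, and still so for the second after the job is handed in, with the robot touching nothing.
It also fails if it takes over 45 s, if anything falls off the work surface, if the arm or the gripper's body presses on something with over 40 N, if the wrist force passes 120 N, or if a joint passes its speed limit or range.

### The arm

A 6-joint arm with a two-finger parallel gripper is mounted at the origin on a cart in front of the work surface, level with it; the furniture and walls round the work are solid. World frame = base frame: x ahead of the robot, y to its left, z up, the work surface at z = 0. Lengths are in m, angles in rad, forces in N, time in s.
With the tool pointing down it reaches from about 0.3 to 0.775 m from the base axis. Payload 14.6 kg.
Tool frame: the origin (TCP) lies at the centre of the arm's flange, where the gripper is bolted on; the fingertips stand 199 mm ahead of it and the grasp point (between the pads) lies ctrl.tcp_to_grasp ahead of it (ctrl.tcp_to_grasp is the distance from the TCP to the grasp point, in m); z points along the fingers, y is the line along which they close (so a half turn about z gives the same grasp; the last joint's range is limited). The gripper opens to 94 mm and grips with 3 to 60 N. Pads are 16 mm wide; open, the fingers measure 119 mm over their backs; the gripper's body (75 mm by 177 mm) begins 78 mm behind the grasp point.
Start: joints at [-1.256, 0.3, 1.521, -0, 1.321, -0.067], TCP at [0.205, -0.51, 0.405] pointing down, gripper open.
Joint ranges: [-3.03, 3.03], [-0.79, 2.21], [0.23, 2.52], [-1.04, 4.18], [0, 3.07], [-2.55, 2.55]. Speed limits (rad/s): [2.22, 2.22, 2.57, 3.14, 3.14, 3.14].

### API

Orientations are given as [roll, pitch, yaw] about the fixed x, y, z axes, in that order (R = Rz(yaw) Ry(pitch) Rx(roll)).
In Python, from station import ctrl gives the robot as it stands. The module is installed in compiled form; this text tells all that it offers.
- The arm moves only by the shell command python3 -m jog 'ROWS' [OPENING] [FORCE]. ROWS is JSON, a list of rows, each a list of 6 numbers: the shift along the tool's x, y, z in cm, then the turn, a rotation vector about the tool's x, y, z in rad. In form: [[tx, ty, tz, ax, ay, az], ...]. A call has 1 to 8 rows; each row is the pose to reach, as a shift and turn from the pose commanded when the call began, along the tool's axes at that moment; what a row does not reach only later rows make up. A row lasts 1/10 s, in which the tool goes at most 50 mm and 8.59 degrees, less where a joint would pass 70% of its speed; a pose out of reach is approached as far as the arm can. A call with a gripper value outside its range is refused whole. OPENING is the opening in per cent of the stroke, from 0 (shut) to 100 (fully open), set as the call begins (- or left out, the last holds). The fingers move at their own pace and stop on an object; FORCE is the grip in N (left out, the last holds). Time passes only in rows, so rows that repeat a pose let the fingers close. It gives the time, the measured TCP pose, the force, the opening and the grip force at its end, in the units of the state.
- ctrl.get_obs(): the state, without advancing time (a new reading comes with each control period).
- ctrl.camera(name): name is "side" or "top" or "wrist"; returns a dict with "img" (384x512x3 uint8, blue, green, red), "intrinsics" (3x3 intrinsics, pixels), "R" (3x3) and "t" (3): a world point X has camera coordinates R X + t. Camera axes: x right, y down, z forward; pixel columns grow to the right and rows downward; lengths in m; the calibration is good to about 2 mm. A picture is of the moment at which its call begins. There is no depth.
- ctrl.hand_in(): hands the job in; it is judged then, once.
The state is a dict: "time_s": time; "qpos": joint angles; "joint_vel": joint speeds; "tau": joint torques, N m; "ee_pos": TCP position; "eef_rot": TCP orientation; "force": force on the tool from outside, world axes, zero at the start; "moment": the same for the moment, N m; "grip_width": finger opening in m; "grip_force": force on a finger pad.
Only numpy, scipy, OpenCV 4.12 (cv2) and the standard library are available. Lean on these libraries where they do the work, as an engineer would, in place of code of your own. Each camera call takes 0.05 s, during which the arm holds its last target. There are 200 camera calls.

## Working session

There is one attempt and no reset: what is moved stays moved. The work goes in short steps, Python scripts to look and compute and a shell command to move; the robot and the scene stay as the last step left them, time stands still between calls to the robot, and variables do not carry over. Pictures are saved under pics/ and viewed, at most 10 in all, crops included, and the job is handed in when it is done.

```bash
mkdir -p pics
python3 - <<'E'
from station import ctrl
import cv2
o=ctrl.get_obs(); print(o['time_s'],o['ee_pos'],o['eef_rot'],o['force'],o['grip_width'],ctrl.tcp_to_grasp)
for n in("top","side"):
    c=ctrl.camera(n); cv2.imwrite(f"pics/{n}0.png",c["img"]); print(n,c["intrinsics"].tolist(),c["R"].round(4).tolist(),c["t"].round(4).tolist())
E
```

```text
0.0 [ 0.20490503 -0.5103615   0.40406447] [-3.14036729e+00 -7.23138995e-05  3.81838361e-01] [0.78321697 0.39516167 0.14570861] 0.09358304799027305 0.1804
top [[386.768009451361, 0.0, 254.95074507995648], [0.0, 386.768009451361, 194.35107707072635], [0.0, 0.0, 1.0]] [[0.0297, -0.9994, -0.0187], [-0.9963, -0.0281, -0.0809], [0.0803, 0.021, -0.9966]] [-0.0293, 0.6192, 1.1304]
side [[487.9380564246869, 0.0, 254.1092861840542], [0.0, 487.9380564246869, 198.63846214213123], [0.0, 0.0, 1.0]] [[0.9941, -0.1075, -0.0119], [-0.0668, -0.5236, -0.8494], [0.0851, 0.8452, -0.5277]] [-0.5776, 0.0807, 1.2683]
```

View pics/top0.png

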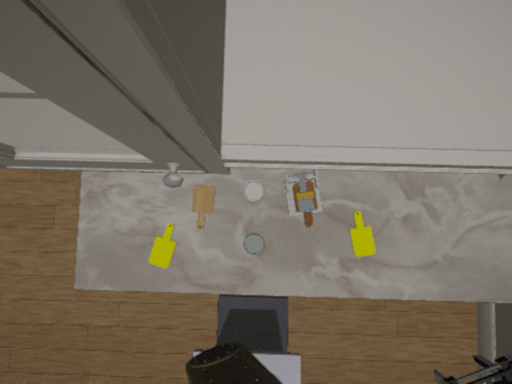

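View pics/side0.png

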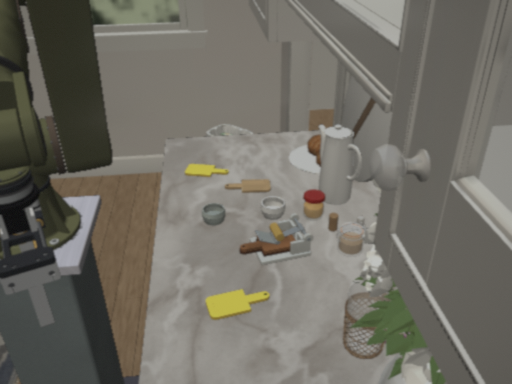

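The top view shows the pale-wood paddle at about (203,200), with its handle end at (201,226). Two yellow look-alikes are at (162,247) and (362,238), and the holder is at (304,198) with its front facing down in the image. The wooden one fits the description because it isn't yellow and it lies outside the holder. I'll confirm in enlarged crops.

Run:
```python
import cv2,numpy as np
t=cv2.imread("pics/top0.png");s=cv2.imread("pics/side0.png")
a=cv2.resize(t[160:260,170:340],None,fx=4.7,fy=4.7,interpolation=cv2.INTER_CUBIC)
cv2.imwrite("pics/topc.png",a)
b=cv2.resize(s[160:270,190:350],None,fx=5,fy=5,interpolation=cv2.INTER_CUBIC)
cv2.imwrite("pics/sidec.png",b)
```

```text
(no output)
```

View pics/topc.png

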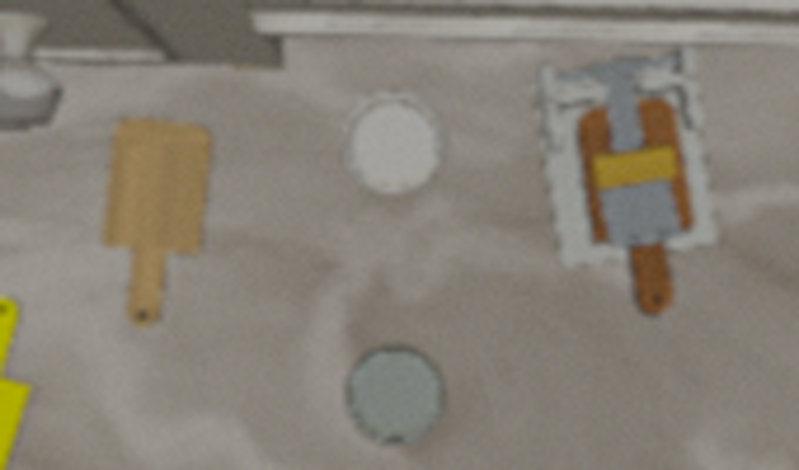

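View pics/sidec.png

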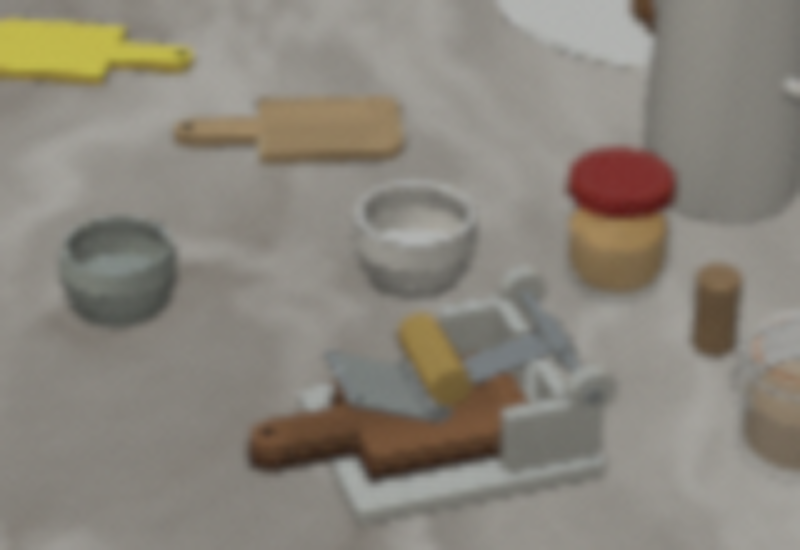

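Both crops confirm it: the pale paddle's blade corners are at (118,118), (212,124), (205,253) and (104,245) in the top crop, and its handle tip is at (143,325). The holder's front corners are at (565,265) and (717,243), and the mid paddle's handle tip is at (654,314).

```bash
cat > h.py <<'E'
import numpy as np
K={'top':[386.768,254.951,194.351],'side':[487.938,254.109,198.639]}
def back(cam,u,v,z):
    f=cam["intrinsics"];R=np.array(cam["R"]);t=np.array(cam["t"])
    d=R.T@np.linalg.solve(f,[u,v,1]);c=-R.T@t
    return c+d*(z-c[2])/d[2]
E
python3 - <<'E'
from station import ctrl
from h import *
np.set_printoptions(precision=4,suppress=True)
c=ctrl.camera("top");s=ctrl.camera("side")
T=lambda U,V,z:back(c,170+(U+.5)/4.7-.5,160+(V+.5)/4.7-.5,z)
S=lambda U,V,z:back(s,190+(U+.5)/5-.5,160+(V+.5)/5-.5,z)
for n,p in dict(farL=(118,118,.009),farR=(212,124,.009),nearR=(205,253,.009),nearL=(104,245,.009),tip=(143,325,.009),hold_fL=(565,265,.012),hold_fR=(717,243,.012),midtip=(654,314,.03),mid_nL=(597,241,.03),mid_nR=(693,230,.03),mid_fL=(580,115,.03),mid_fR=(672,98,.03),bowl=(394,145,.04),salt=(394,395,.036)).items(): print(n,T(*p))
print('side')
for n,p in dict(nearL=(260,98,.009),nearR=(262,152,.009),tip=(175,132,.009),fmid=(402,130,.009),hold_fR=(362,506,.012),hold_bR=(605,462,.012),midtip=(252,437,.03),mid_nR=(372,463,.03),mid_nL=(335,380,.03),jar=(621,170,.068)).items(): print(n,S(*p))
E
```

```text
farL [0.6453 0.1731 0.009 ]
farR [0.6431 0.112  0.009 ]
nearR [0.5596 0.1133 0.009 ]
nearL [0.5629 0.1787 0.009 ]
tip [0.5124 0.1514 0.009 ]
hold_fL [ 0.5586 -0.1177  0.012 ]
hold_fR [ 0.5755 -0.2142  0.012 ]
midtip [ 0.5291 -0.1727  0.03  ]
mid_nL [ 0.5738 -0.1361  0.03  ]
mid_nR [ 0.5825 -0.1962  0.03  ]
mid_fL [ 0.6532 -0.1237  0.03  ]
mid_fR [ 0.6656 -0.1816  0.03  ]
bowl [ 0.6299 -0.0069  0.04  ]
salt [ 0.474  -0.0115  0.036 ]
side
nearL [0.5628 0.179  0.009 ]
nearR [0.5585 0.1159 0.009 ]
tip [0.5099 0.1452 0.009 ]
fmid [0.642  0.1305 0.009 ]
hold_fR [ 0.5764 -0.2139  0.012 ]
hold_bR [ 0.6947 -0.1954  0.012 ]
midtip [ 0.5287 -0.179   0.03  ]
mid_nR [ 0.5822 -0.2054  0.03  ]
mid_nL [ 0.5725 -0.1389  0.03  ]
jar [ 0.7359 -0.025   0.068 ]
```

```bash
cat >> h.py <<'E'
from scipy.spatial.transform import Rotation as Ro
def rel(ctrl,g,yaw):
    "row [cm,rad] taking the grasp point to g, tool down, at yaw"
    o=ctrl.get_obs();R=Ro.from_euler('xyz',o['eef_rot'])
    Rt=Ro.from_euler('xyz',[np.pi,0,yaw])
    p=np.array(g)-Rt.apply([0,0,ctrl.tcp_to_grasp])
    d=R.inv().apply(p-o['ee_pos'])*100
    return np.r_[d,(R.inv()*Rt).as_rotvec()].round(3).tolist()
def grasp(ctrl):
    o=ctrl.get_obs();R=Ro.from_euler('xyz',o['eef_rot'])
    return o['ee_pos']+R.apply([0,0,ctrl.tcp_to_grasp])
E
python3 -c "
from station import ctrl
from h import *
print(rel(ctrl,[.536,.147,.12],-.04))"
```

```text
[55.219, -48.66, 10.427, -0.001, 0.0, 0.422]
```

```bash
G='[55.2,-48.7,10.4,0,0,0.422]'; python3 -m jog '[[27,-24,0,0,0,0.2],[27,-24,0,0,0,0.2],[27,-24,0,0,0,0.2],[27,-24,0,0,0,0.2],[27,-24,0,0,0,0.2],[27,-24,0,0,0,0.2],[27,-24,0,0,0,0.2],[27,-24,0,0,0,0.2]]' 60 10; python3 -c "
from station import ctrl
from h import *
print(grasp(ctrl),rel(ctrl,[.536,.147,.12],-.04))"
```

```text
time_s: 1.0
ee_pos: [0.3671, -0.1838, 0.4048]
eef_rot: [-3.141, -0.001, 0.186]
force: [-0.7, -0.9, 0.4]
grip_width: 0.0562
grip_force: 0.0
[ 0.3672095  -0.1837038   0.22439958] [22.695, -29.39, 10.459, -0.0, -0.001, 0.226]
```

```bash
python3 -m jog '[[22.7,-29.4,10.4,0,0,0.226],[22.7,-29.4,10.4,0,0,0.226],[22.7,-29.4,10.4,0,0,0.226],[22.7,-29.4,10.4,0,0,0.226],[22.7,-29.4,10.4,0,0,0.226],[22.7,-29.4,10.4,0,0,0.226],[22.7,-29.4,10.4,0,0,0.226],[22.7,-29.4,10.4,0,0,0.226]]'; python3 -m jog '[[0,0,0,0,0,0],[0,0,0,0,0,0]]'
python3 - <<'E'
from station import ctrl
from h import *
import cv2
print(grasp(ctrl),rel(ctrl,[.536,.147,.021],-.04))
c=ctrl.camera("wrist");cv2.imwrite("pics/w1.png",c["img"])
for p in ([.536,.147,.009],[.511,.149,.009],[.561,.146,.009]):
    q=c["intrinsics"]@(c["R"]@np.array(p)+c["t"]);print(q[:2]/q[2])
E
```

```text
time_s: 1.8
ee_pos: [0.5369, 0.1448, 0.2997]
eef_rot: [3.141, 0.0, -0.044]
force: [0.9, -0.9, 1.1]
grip_width: 0.0565
grip_force: 0.0
time_s: 2.0
ee_pos: [0.5363, 0.1431, 0.2999]
eef_rot: [3.141, 0.001, -0.043]
force: [0.8, 0.4, 0.6]
grip_width: 0.0561
grip_force: 0.0
[0.53600324 0.14298578 0.11948392] [-0.029, -0.397, 9.848, 0.001, 0.001, -0.003]
[251.30424618 199.80037161]
[250.50267074 222.82410141]
[251.14423303 175.72261758]
```

View pics/w1.png

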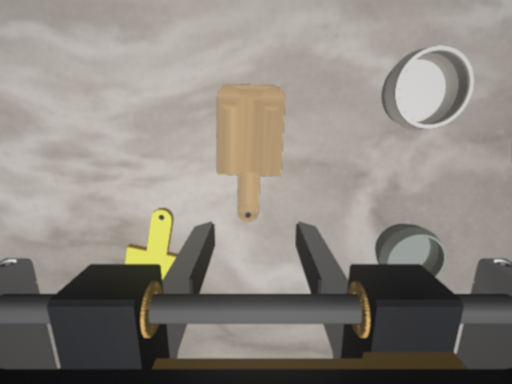

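The wrist view shows the pale paddle's handle end at (248,220) and the blade junction at (249,176). That matches the prediction to about 2 px, so the shift is y +1.5 mm. I'll descend in two steps.

```bash
python3 -m jog '[[0.1,-0.6,4,0,0,0],[0.1,-0.6,7,0,0,0],[0.1,-0.6,9,0,0,0],[0.1,-0.6,9.4,0,0,0],[0.1,-0.6,9.4,0,0,0],[0.1,-0.6,9.4,0,0,0]]'
python3 - <<'E'
from station import ctrl
from h import *
print(grasp(ctrl),rel(ctrl,[.537,.149,.0205],-.045))
E
```

```text
time_s: 2.65
ee_pos: [0.5378, 0.1486, 0.2082]
eef_rot: [-3.141, -0.002, -0.045]
force: [0.4, 0.2, 1.7]
grip_width: 0.0564
grip_force: 0.0
[0.53817852 0.14862675 0.02783424] [-0.083, -0.041, 0.733, -0.001, -0.002, 0.0]
```

```bash
python3 -m jog '[[-0.1,0,0.4,0,0,0],[-0.1,0,0.6,0,0,0],[-0.1,0,0.6,0,0,0],[-0.1,0,0.6,0,0,0]]'; python3 -c "
from station import ctrl
from h import *
print(grasp(ctrl))"; python3 -m jog '[[0,0,0,0,0,0],[0,0,0,0,0,0],[0,0,0,0,0,0],[0,0,0,0,0,0],[0,0,0,0,0,0],[0,0,0,0,0,0]]' 10 40;  python3 -c "
from station import ctrl
from h import *
print(grasp(ctrl))"
```

```text
time_s: 3.05
ee_pos: [0.5364, 0.1492, 0.2008]
eef_rot: [-3.142, -0.0, -0.044]
force: [0.1, -0.3, 1.1]
grip_width: 0.0563
grip_force: 0.0
[0.53646571 0.14918325 0.02037017]
time_s: 3.65
ee_pos: [0.5364, 0.1491, 0.2007]
eef_rot: [-3.142, -0.0, -0.044]
force: [-0.3, -0.1, 0.5]
grip_width: 0.0213
grip_force: 39.9
[0.53645409 0.14914482 0.02027986]
```

Gripped at 21.3 mm. Next I'll lift, and then go to the pre-insert pose.

```bash
python3 -m jog '[[0,0,-2,0,0,0],[0,0,-5,0,0,0],[0,0,-9,0,0,0],[0,0,-10,0,0,0],[0,0,-10,0,0,0],[0,0,-10,0,0,0]]'; python3 -c "
from station import ctrl
from h import *
print(grasp(ctrl),rel(ctrl,[.416,-.191,.12],.165))"
```

```text
time_s: 4.25
ee_pos: [0.5362, 0.1491, 0.2994]
eef_rot: [3.141, 0.001, -0.044]
force: [0.0, 0.3, -1.2]
grip_width: 0.0211
grip_force: 39.9
[0.5358932  0.14899574 0.11904186] [-10.502, 34.503, -0.067, 0.0, 0.002, -0.209]
```

```bash
python3 -m jog '[[-1.3,4.3,0,0,0,-0.03],[-2.6,8.6,0,0,0,-0.06],[-3.9,12.9,0,0,0,-0.09],[-5.3,17.3,0,0,0,-0.12],[-6.6,21.6,0,0,0,-0.15],[-8,26,0,0,0,-0.18],[-9.3,30.3,0,0,0,-0.2],[-10.5,34.5,0,0,0,-0.209]]';python3 -m jog '[[0,0,0,0,0,0],[0,0,0,0,0,0],[0,0,0,0,0,0]]'
python3 - <<'E'
from station import ctrl
from h import *
import cv2
print(grasp(ctrl),rel(ctrl,[.416,-.191,.0535],.165))
c=ctrl.camera("wrist");cv2.imwrite("pics/w2.png",c["img"])
O=np.array([.6065,-.1594,0]);a=.168
X=np.array([np.cos(a),np.sin(a),0]);Y=np.array([-np.sin(a),np.cos(a),0]);Z=np.array([0,0,1])
def pr(n,x,y,z):
    q=c["intrinsics"]@(c["R"]@(O+x*X+y*Y+z*Z)+c["t"]);print(n,(q[:2]/q[2]).round(1))
pr('frontL',-.04,.05,.012);pr('frontR',-.04,-.05,.012);pr('bL',.083,.045,.048);pr('bR',.083,-.045,.048);pr('midtip',-.075,0,.03);pr('lipL',-.032,.022,.051);pr('lipR',-.032,-.022,.051)
E
```

```text
time_s: 5.05
ee_pos: [0.4151, -0.1924, 0.2992]
eef_rot: [-3.14, 0.002, 0.166]
force: [0.0, 0.3, -0.9]
grip_width: 0.0216
grip_force: 39.9
time_s: 5.35
ee_pos: [0.4164, -0.1902, 0.2998]
eef_rot: [-3.14, 0.001, 0.165]
force: [0.2, 1.0, -1.1]
grip_width: 0.0212
grip_force: 39.9
[ 0.41617998 -0.19005069  0.11937911] [-0.047, 0.078, 6.588, -0.001, 0.001, 0.0]
frontL [198.9  31.5]
frontR [314.2  31.1]
bL [ 184.6 -207.3]
bR [ 328.7 -208.1]
midtip [256.7  71.4]
lipL [226.3   2. ]
lipR [287.2   1.8]
```

View pics/w2.png

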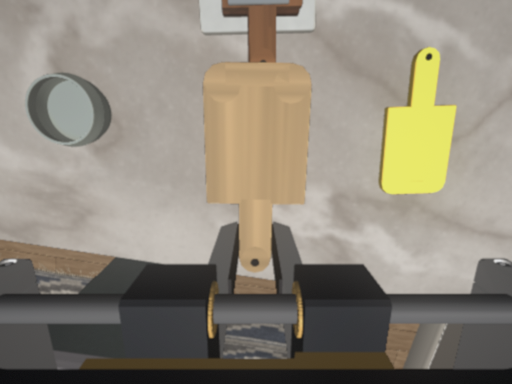

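The picture shows the pale paddle held nearly straight, with its tip at (255,262) and its blade centre at (257,130). The holder front runs along row ~32, columns 201–314, and the mid handle sits at column ~262. I'll enlarge the holder part.

Run:
```python
import cv2
t=cv2.imread("pics/w2.png")
cv2.imwrite("pics/w2c.png",cv2.resize(t[0:115,190:325],None,fx=5,fy=5,interpolation=cv2.INTER_CUBIC))
```

```text
(no output)
```

View pics/w2c.png

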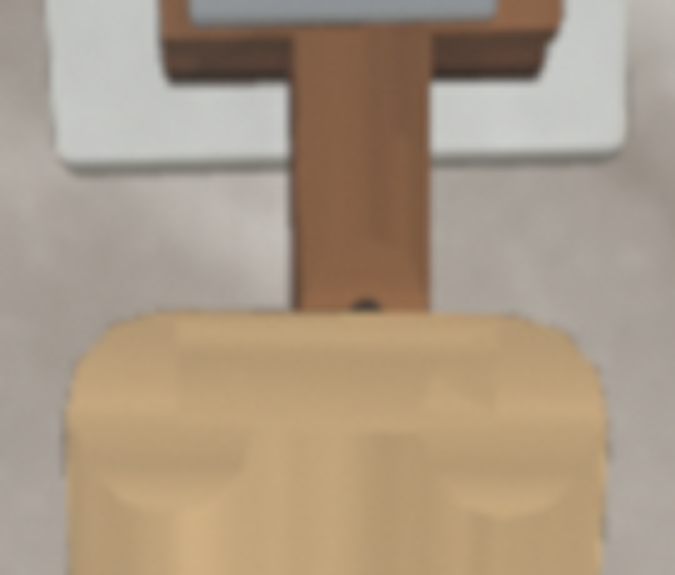

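```bash
python3 -c "
from station import ctrl
from h import *
print(rel(ctrl,[.4169,-.1954,.0535],.195))"
```

```text
[-0.049, 0.544, 6.609, -0.001, 0.001, -0.029]
```

```bash
python3 -m jog '[[0,0.5,2,0,0,-0.029],[0,0.5,4,0,0,-0.029],[0,0.5,6,0,0,-0.029],[0,0.5,6.6,0,0,-0.029],[0,0.5,6.6,0,0,-0.029],[0,0.5,6.6,0,0,-0.029],[0,0.5,6.6,0,0,-0.029]]'; python3 -c "
from station import ctrl
from h import *
print(grasp(ctrl),rel(ctrl,[.4169+.085*.9833,-.1954+.085*.182,.0535],.195),rel(ctrl,[.5566,-.1696,.0535],.195))"
```

```text
time_s: 6.1
ee_pos: [0.4174, -0.1958, 0.2355]
eef_rot: [3.141, -0.001, 0.194]
force: [-0.3, -1.0, -0.2]
grip_width: 0.0217
grip_force: 39.9
[ 0.41762207 -0.19588795  0.05513214] [8.458, 0.049, 0.173, 0.001, -0.001, -0.001] [14.164, 0.118, 0.18, 0.001, -0.001, -0.001]
```

```bash
python3 -m jog '[[1,0,0.1,0,0,0],[2,0,0.1,0,0,0],[3,0,0.1,0,0,0],[4,0,0.1,0,0,0],[5,0,0.1,0,0,0],[6,0.05,0.1,0,0,0],[6,0.05,0.1,0,0,0],[6,0.05,0.1,0,0,0]]'
python3 - <<'E'
from station import ctrl
from h import *
import cv2
print(grasp(ctrl),rel(ctrl,[.5566,-.1696,.0535],.195))
c=ctrl.camera("side")["img"];w=ctrl.camera("wrist")["img"]
a=cv2.resize(c[190:290,200:330],(520,400),interpolation=cv2.INTER_CUBIC)
b=cv2.resize(w[:,180:340],(240,576))[:400]
cv2.imwrite("pics/s3.png",np.hstack([a,b]))
E
```

```text
time_s: 6.9
ee_pos: [0.4761, -0.1847, 0.2334]
eef_rot: [-3.141, 0.0, 0.194]
force: [0.4, -0.6, -0.4]
grip_width: 0.0213
grip_force: 39.9
[ 0.47600511 -0.1846428   0.05303354] [8.191, 0.074, -0.05, -0.0, 0.0, -0.001]
```

View pics/s3.png

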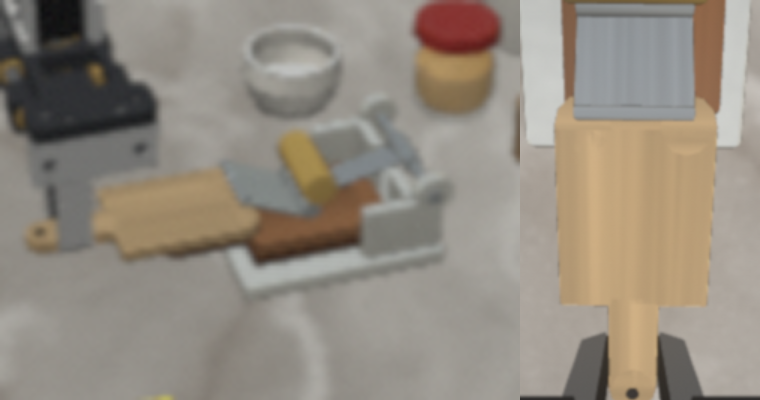

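The blade's far edge is just under the lip. In the wrist inset it is centred on the lip (column 635) and level over the pile. I'll push in slowly.

```bash
python3 -m jog '[[0.5,0,0,0,0,0],[1,0,0,0,0,0],[1.5,0,0,0,0,0],[2,0,0,0,0,0],[2.5,0,0,0,0,0],[3,0.03,0,0,0,0],[3.5,0.03,0,0,0,0],[3.5,0.03,0,0,0,0]]' - 60; python3 -m jog '[[0.5,0,0,0,0,0],[1,0,0,0,0,0],[1.5,0,0,0,0,0],[2,0,0,0,0,0],[2.5,0,0,0,0,0],[3,0.03,0,0,0,0],[3,0.03,0,0,0,0]]'; python3 -c "
from station import ctrl
from h import *
print(grasp(ctrl),rel(ctrl,[.5566,-.1696,.0535],.195))"
```

```text
time_s: 7.8
ee_pos: [0.5112, -0.1782, 0.2337]
eef_rot: [3.141, -0.001, 0.194]
force: [1.5, 1.2, -2.8]
grip_width: 0.0213
grip_force: 59.9
time_s: 8.5
ee_pos: [0.5406, -0.1727, 0.2337]
eef_rot: [3.141, -0.001, 0.194]
force: [0.3, 0.6, -3.0]
grip_width: 0.0214
grip_force: 59.9
[ 0.54068086 -0.17272105  0.05328726] [1.634, 0.005, -0.02, 0.0, -0.001, -0.001]
```

```bash
python3 -m jog '[[0.4,0,0.05,0,0,0],[0.8,0,0.1,0,0,0],[1.1,0,0.15,0,0,0],[1.3,0,0.2,0,0,0],[1.3,0,0.2,0,0,0]]'; python3 -m jog '[[0.1,0,0,0,0,0],[0.2,0,0,0,0,0],[0.2,0,0,0,0,0]]'; python3 -m jog '[[0.1,0,0,0,0,0],[0.2,0,0,0,0,0],[0.2,0,0,0,0,0]]'; python3 -c "
from station import ctrl
from h import *
print(grasp(ctrl),rel(ctrl,[.5566,-.1696,.0515],.195))"
```

```text
time_s: 9.0
ee_pos: [0.553, -0.1703, 0.2316]
eef_rot: [3.141, -0.001, 0.194]
force: [1.2, 1.3, -1.3]
grip_width: 0.0211
grip_force: 59.9
time_s: 9.3
ee_pos: [0.5547, -0.17, 0.2317]
eef_rot: [3.142, -0.0, 0.194]
force: [0.0, -0.5, -1.5]
grip_width: 0.0207
grip_force: 59.9
time_s: 9.6
ee_pos: [0.5568, -0.1695, 0.2317]
eef_rot: [3.142, -0.0, 0.194]
force: [-1.0, 0.0, -1.8]
grip_width: 0.0209
grip_force: 59.9
[ 0.55680961 -0.16954361  0.05128383] [-0.018, 0.003, -0.022, 0.0, -0.0, -0.001]
```

Slight backward force so far. I'll press on in 1 mm steps until the stop shows clearly.

```bash
python3 -m jog '[[0.1,0,0,0,0,0],[0.1,0,0,0,0,0]]'; python3 -m jog '[[0.1,0,0,0,0,0],[0.1,0,0,0,0,0]]' | sed -n 2,4p
```

```text
time_s: 9.8
ee_pos: [0.5576, -0.1694, 0.2315]
eef_rot: [-3.141, 0.001, 0.194]
force: [-3.4, -0.7, -2.2]
grip_width: 0.021
grip_force: 59.9
ee_pos: [0.5581, -0.1694, 0.2312]
eef_rot: [-3.141, 0.003, 0.194]
force: [-9.4, -3.0, -0.8]
```

The stop is felt at −9.4 N. Now release and rise.

```bash
python3 -m jog '[[0,0,0,0,0,0],[0,0,0,0,0,0],[0,0,0,0,0,0],[0,0,0,0,0,0]]' 50; python3 -m jog '[[0,0,-2,0,0,0],[-1,0,-5,0,0,0],[-5,0,-8,0,0,0],[-9,0,-10,0,0,0],[-12,0,-10,0,0,0],[-12,0,-10,0,0,0]]'|sed -n 2,4p
python3 - <<'E'
from station import ctrl
from h import *
import cv2
c=ctrl.camera("side")["img"];w=ctrl.camera("top")["img"]
a=cv2.resize(c[200:275,225:325],(480,360),interpolation=cv2.INTER_CUBIC)
b=cv2.resize(w[165:240,275:335],(288,360),interpolation=cv2.INTER_CUBIC)
cv2.imwrite("pics/s4.png",np.hstack([a,b]))
E
```

```text
time_s: 10.4
ee_pos: [0.5588, -0.1691, 0.2319]
eef_rot: [3.141, -0.001, 0.194]
force: [0.6, -0.4, -0.4]
grip_width: 0.0461
grip_force: 0.0
ee_pos: [0.4387, -0.1927, 0.3326]
eef_rot: [3.141, -0.001, 0.192]
force: [-0.5, 0.7, -0.9]
```

View pics/s4.png

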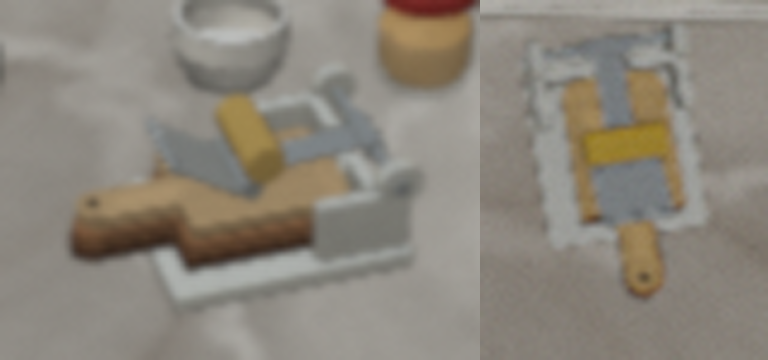

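The pale paddle lies flat on the pile, its handle tip at (80,205) directly over the others and the arm resting on it. One numeric check of the tip, then I'll hand in.

Run:
```python
from station import ctrl
from h import *
import cv2
c=ctrl.camera("top");s=ctrl.camera("side")
print(back(c,275+162/4.8-.4,165+297/4.8-.4,.039),back(s,225+73/4.8-.4,200+210/4.8-.4,.039),ctrl.get_obs()['time_s'])
```

```text
[ 0.52886176 -0.17049218  0.039     ] [ 0.52867984 -0.17671721  0.039     ] 11.2
```

```bash
python3 -c "
from station import ctrl
print(ctrl.hand_in())"
```

```text
the job is handed in; nothing more can be done
None
```

I slid the pale paddle onto the two in the holder and handed the job in at about 11 s: its blade is against the stop, it lies flat with its handle out over the others and the steel arm resting on it, and I moved nothing else.

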